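# Tip the brass pins out of the flip-front caddy

### The job

Pick up the low steel caddy with the hanging front flap, hold it over the shallow square white tray and tip it flap-end down just far enough that the flap swings open and both brass pins roll out into the tray; never tip it right over onto its end. Then stand the empty caddy upright on the bare bench beside the tray, and leave the tray where it is.

Things in the scene. Friction and masses are not known exactly. Their poses are not given: they have to be found in the camera images.
- caddy_mid (a point): Centre of the low steel caddy: closed box 96 (its x) x 48 (y) x 62 mm tall, clear top, 0.2 kg, on the bench; point 31 mm above its underside. z up; the -x end, turned roughly to the robot, is the mouth: a 42 mm tall flap hangs there from a top hinge and swings out freely when that end is tipped down. Grip from above across the 48 mm flat sides. Not the 114 mm tall tin with a knob.
- tray_in (a point): Centre of the inner floor of the shallow square white tray, flat on the bench: 180 x 180 mm outside, 28 mm tall, walls and floor 5 mm thick (inside 170 x 170 mm; this point is 5 mm above the bench). Loose, 0.8 kg. Its x and y run parallel to its sides, z up. The round bowl is not wanted.
- pin1_mid (a point): Centre of the first brass pin, a round rod 12 mm in diameter, 34 mm long along its y, 30 g. It starts inside the caddy, lying across it at the back. The caddy's floor falls 8 degrees to the back from a mouth sill 17 mm above its underside: pins stay in while it is level, start to roll at 10 to 20 degrees of tip, and 45 degrees empties it.
- pin2_mid (a point): Centre of the second brass pin, the same as the first and lying beside it in the caddy.

How it is judged:
On the way:
1. the caddy is lifted off the bench and tipped by 14 degrees or more (angle between caddy_mid's own z axis and vertical above 0.25 rad and height (world z) of caddy_mid above 0.05 m), for 0.05 s.
At the end, for the whole second after the job is handed in: Both pins lie at rest inside the tray (within its 170 x 170 mm inner outline, centres less than 24 mm above its floor), and the caddy stands at rest, upright within 10 degrees, directly on the bench (its centre less than 34 mm above it), not in the tray or on anything else (x of pin1_mid in the frame of tray_in between -0.085 and 0.085 m and y of pin1_mid in the frame of tray_in between -0.085 and 0.085 m and z of each of pin1_mid, pin2_mid in the frame of tray_in below 0.024 m and x of pin2_mid in the frame of tray_in between -0.085 and 0.085 m and y of pin2_mid in the frame of tray_in between -0.085 and 0.085 m and angle between caddy_mid's own z axis and vertical below 0.17 rad and height (world z) of caddy_mid below 0.034 m and linear speed of caddy below 0.02 m/s and linear speed of each of pin1, pin2 below 0.05 m/s); the robot touches nothing.
It fails at once if the caddy is tipped right over onto its end (80 degrees or more) (angle between caddy_mid's own z axis and vertical above 1.4 rad).
It fails at once if the tray is pushed more than 30 mm from its place (distance of tray_in from where it was at the start of the episode above 0.03 m).
It also fails if it takes over 58 s, if anything falls off the work surface, if the arm or the gripper's body presses on something with over 40 N, if the wrist force passes 120 N, or if a joint passes its speed limit or range.

### The arm

A 7-joint arm with a two-finger parallel gripper is mounted at the origin on the work surface. World frame = base frame: x ahead of the robot, y to its left, z up, the work surface at z = 0. Lengths are in m, angles in rad, forces in N, time in s.
With the tool pointing down it reaches from about 0.4 to 0.9 m from the base axis. Payload 5.5 kg.
Tool frame: the origin (TCP) lies on the front face of the gripper's body, between the roots of the fingers; the fingertips stand 73 mm ahead of it and the grasp point (between the pads) lies 54 mm ahead of it; z points along the fingers, x is the direction in which the jaws open and shut, and the axes are right-handed (so a half turn about z gives the same grasp; the last joint's range is limited). The gripper opens to 85 mm and grips with 20 to 120 N. Pads are 22 mm wide; open, the fingers measure 114 mm over their backs; the gripper's body (76 mm by 85 mm) begins 54 mm behind the grasp point. The pads swing forward as they close: fully open they stand 13 mm farther back than shut.
Start: joints at [-0.947, 0.501, -0.427, 1.55, 0.221, 1.138, -0.21], TCP at [0.229, 0.608, 0.304] pointing down, gripper open.
Joint ranges: [-2.88, 2.88], [-0.31, 2.03], [-1.54, 1.56], [0.2, 2.42], [-1.41, 4.55], [0.19, 2.02], [-2.57, 2.57]. Speed limits (rad/s): [2.57, 2.57, 3.14, 3.14, 3.14, 3.14, 3.14].

### API

Orientations are given as a unit quaternion [x, y, z, w].
In Python, from plant import get_obs, capture, job_done gives the robot as it stands.
- The arm moves only by the tool send_rows, never from a script. Its argument "deltas" is a list of rows, each an object with "slide": the shift along the world's x, y, z in cm, a list of three; "dr": the turn, a rotation vector about the world's x, y, z in degrees, a list of three; "jaw": the finger opening in cm, from 0 to 8.54. A call has 1 to 10 rows; each row is the pose to reach, as a shift and turn from the pose commanded when the call began; what a row does not reach only later rows make up. A row lasts 1/8 s, in which the tool goes at most 62.5 mm and 10.7 degrees, less where a joint would pass 70% of its speed; a pose out of reach is approached as far as the arm can. A call with a gripper value outside its range is refused whole. The fingers move at their own pace and stop on an object; "force" is the grip in N (left out, the last holds). Time passes only in rows, so rows that repeat a pose let the fingers close. It gives the time, the measured TCP pose, the force and the opening at its end, in the units of the state.
- get_obs(): the state, without advancing time (a new reading comes with each control period).
- capture(name): name is "scene" or "top" or "wrist"; returns a dict with "color" (480x640x3 uint8, blue, green, red), "mtx" (3x3 intrinsics, pixels), "rvec" (rotation vector, rad) and "tvec" (3), from world to camera coordinates, as OpenCV has them. Camera axes: x right, y down, z forward; pixel columns grow to the right and rows downward; lengths in m; the calibration is good to about 2 mm. A picture is of the moment at which its call begins. There is no depth.
- job_done(): hands the job in, once; it reports no verdict.
The state is a dict: "clock": time; "qpos": joint angles; "qvel": joint speeds; "effort": joint torques, N m; "tool_pos": TCP position; "tool_rot": TCP orientation; "contact_force": force on the tool from outside, world axes, zero at the start; "torque": the same for the moment, N m; "width": finger opening in m.
Only numpy, scipy, OpenCV 4.12 (cv2) and the standard library are available. Lean on these libraries where they do the work, as an engineer would, in place of code of your own. Each camera call takes 0.05 s, during which the arm holds its last target.

## Working session

There is one attempt and no reset: what is moved stays moved. The work goes in short steps, Python scripts to look and compute and a tool call to move; the robot and the scene stay as the last step left them, time stands still between calls to the robot, and variables do not carry over. Pictures are saved under pics/ and viewed, and the job is handed in when it is done.

Besides the shell and the picture viewer there is one more tool, called as name([rows], argument=value, ...), one row to a line, values as JSON. send_rows: Moves the arm, as the interface text tells. Its arguments: {"type":"object","properties":{"deltas":{"type":"array"},"force":{"type":"number"}},"required":["deltas"]}

```bash
mkdir -p pics; python3 - <<'E'
from plant import *
import cv2
print(get_obs())
for n in ("scene","top"):
    c=capture(n); cv2.imwrite(f"pics/{n}0.png",c["color"]); print(n,c["mtx"],c["rvec"],c["tvec"])
E
```

```text
{'clock': 0.0, 'qpos': array([-0.94680178,  0.50186999, -0.4267418 ,  1.55145979,  0.22077777,
        1.13828325, -0.21030726]), 'qvel': array([ 0.00083074, -0.00086126,  0.00162091, -0.00172007,  0.00105778,
       -0.00117606, -0.00034587]), 'effort': array([ 9.44120657e-04, -5.69536221e+01, -5.81611231e+00, -2.80929744e+01,
        1.05535696e-02,  1.20590537e-02,  5.78343133e-06]), 'tool_pos': array([0.22933238, 0.60760679, 0.30283687]), 'tool_rot': array([ 8.22502082e-01,  5.68761243e-01, -8.31221361e-04,  5.31613383e-04]), 'contact_force': array([ 1.07518073, -0.57330011,  1.00256817]), 'torque': array([0.02195855, 0.01335274, 0.00705734]), 'width': 0.08527368731627089}
scene [[460.21604518   0.         313.05362557]
 [  0.         460.21604518 248.11550124]
 [  0.           0.           1.        ]] [ 1.7093748   1.74115356 -0.7957916 ] [ 0.03070109 -0.32644963  1.29390893]
top [[487.86428816   0.         320.19335644]
 [  0.         487.86428816 240.20145259]
 [  0.           0.           1.        ]] [ 2.10830835 -2.07734059  0.24791193] [0.00716079 0.52952423 0.87707751]
```

View pics/scene0.png

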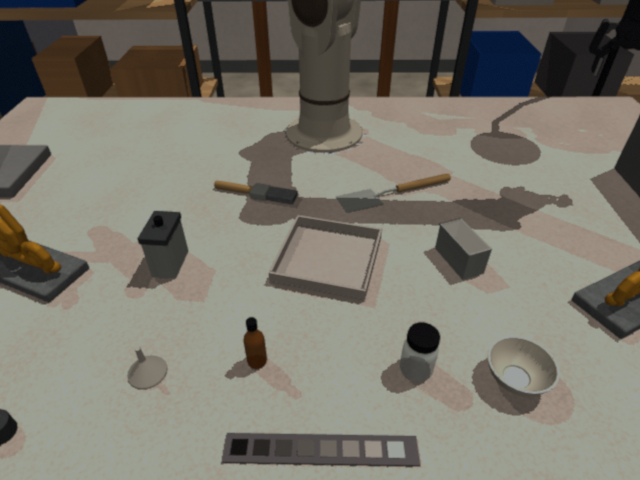

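View pics/top0.png

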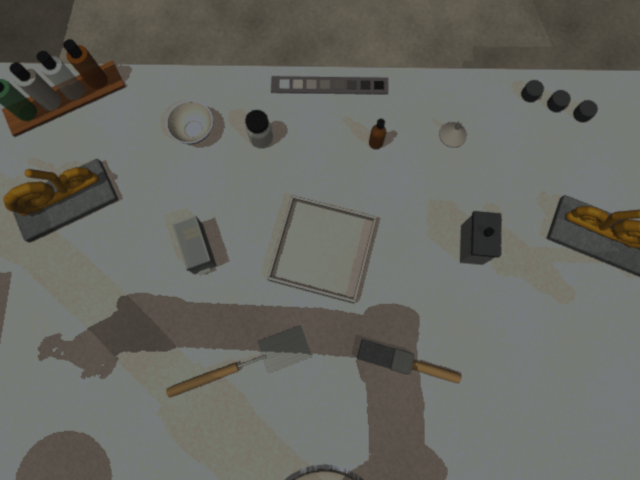

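The tray is near top (323,249) and the caddy near (195,243), left of it (world +y). The tall tin with the knob is at (482,236). I'll zoom in next.

```bash
cat > h.py <<'E'
import cv2,numpy as np
from plant import *
def ray(c,uv,z):
    R=cv2.Rodrigues(np.array(c["rvec"]))[0];t=np.array(c["tvec"]).ravel()
    p=cv2.undistortPoints(np.array([[uv]],float),c["mtx"],None).ravel()
    d=R.T@np.array([p[0],p[1],1]);o=-R.T@t
    return o+d*(z-o[2])/d[2]
def proj(c,P):
    return cv2.projectPoints(np.array(P,float).reshape(-1,3),c["rvec"],c["tvec"],c["mtx"],None)[0].reshape(-1,2)
E
python3 - <<'E'
from h import *
c=capture("top"); im=c["color"]
a=cv2.resize(im[195:290,155:235],None,fx=6,fy=6,interpolation=cv2.INTER_CUBIC); a=cv2.convertScaleAbs(a,alpha=1.8)
cv2.imwrite("pics/tcad.png",a)
b=cv2.resize(im[185:310,255:390],None,fx=4,fy=4,interpolation=cv2.INTER_CUBIC); b=cv2.convertScaleAbs(b,alpha=1.5)
cv2.imwrite("pics/ttray.png",b)
c=capture("scene"); im=c["color"]
a=cv2.resize(im[210:285,425:505],None,fx=7,fy=7,interpolation=cv2.INTER_CUBIC); a=cv2.convertScaleAbs(a,alpha=1.5)
cv2.imwrite("pics/scad.png",a)
E
```

```text
(no output)
```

View pics/tcad.png

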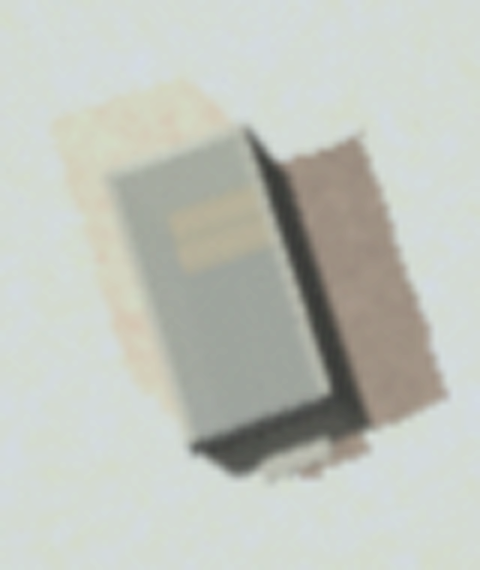

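View pics/ttray.png

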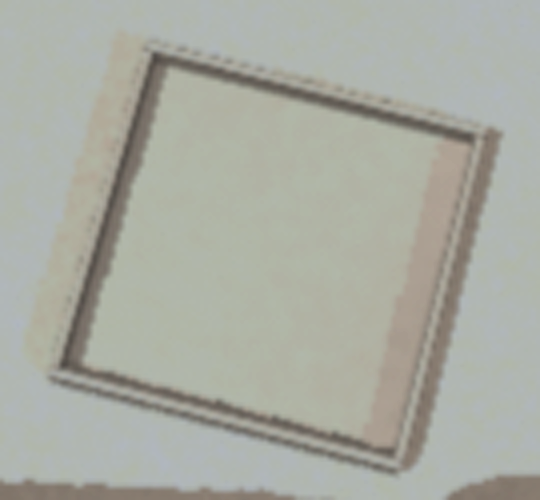

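View pics/scad.png

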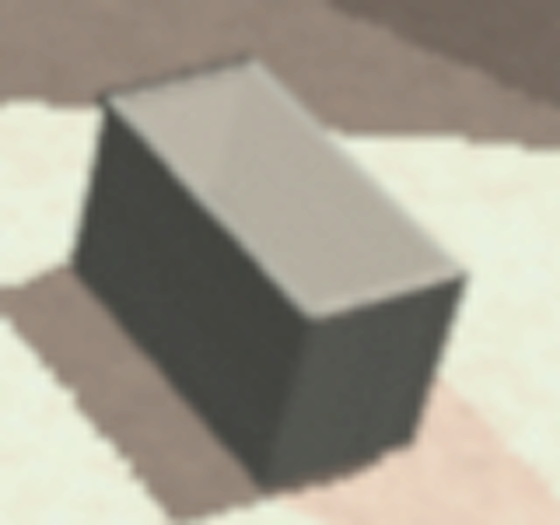

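The caddy's lid corners in the top crop are (107,175), (245,128), (330,392) and (192,443). The pins show as ochre at the far (back) end, so the flap faces the robot. The tray's rim corners are (148,42), (497,130), (402,470) and (50,375) in its crop.

```bash
python3 - <<'E'
from h import *
t=capture("top"); s=capture("scene")
T=np.array([ray(t,(155+(u+.5)/6-.5,195+(v+.5)/6-.5),.062) for u,v in [(107,175),(245,128),(330,392),(192,443)]])
S=np.array([ray(s,(425+(u+.5)/7-.5,210+(v+.5)/7-.5),.062) for u,v in [(315,320),(105,97),(253,60),(465,272)]])
K=np.array([ray(t,(255+(u+.5)/4-.5,185+(v+.5)/4-.5),.028) for u,v in [(148,42),(497,130),(402,470),(50,375)]])
for n,A in(("T",T),("S",S),("K",K)):
    print(n,A.round(4).tolist(),A.mean(0).round(4))
    for i in range(4):
        d=A[(i+1)%4]-A[i]; print(np.linalg.norm(d).round(4),np.degrees(np.arctan2(d[1],d[0])).round(1))
o=get_obs(); from scipy.spatial.transform import Rotation as Ro
print(Ro.from_quat(o["tool_rot"]).as_matrix().round(3),o["clock"])
E
```

```text
T [[0.5586, 0.3035, 0.062], [0.5751, 0.2598, 0.062], [0.4878, 0.2261, 0.062], [0.4707, 0.2688, 0.062]] [0.5231 0.2645 0.062 ]
0.0467 -69.2
0.0936 -158.9
0.046 111.9
0.0945 21.5
S [[0.5792, 0.2599, 0.062], [0.4892, 0.2236, 0.062], [0.4723, 0.2675, 0.062], [0.5605, 0.3024, 0.062]] [0.5253 0.2634 0.062 ]
0.0971 -158.0
0.047 111.1
0.0949 21.6
0.0464 -66.2
K [[0.6323, 0.0752, 0.028], [0.5879, -0.103, 0.028], [0.4152, -0.0545, 0.028], [0.4593, 0.1184, 0.028]] [0.5237 0.009  0.028 ]
0.1836 -104.0
0.1794 164.3
0.1784 75.7
0.1783 -14.0
[[ 0.353  0.936 -0.   ]
 [ 0.936 -0.353 -0.001]
 [-0.001 -0.    -1.   ]] 0.3
```

send_rows([
  {"slide": [5, -5.7, -2], "dr": [0, 0, 6], "jaw": 8.5},
  {"slide": [9, -10.5, -4], "dr": [0, 0, 12], "jaw": 8.5},
  {"slide": [13, -15, -6], "dr": [0, 0, 18], "jaw": 8.5},
  {"slide": [17, -20, -8], "dr": [0, 0, 25], "jaw": 8.5},
  {"slide": [21, -24.5, -10], "dr": [0, 0, 32], "jaw": 8.5},
  {"slide": [25, -29, -11], "dr": [0, 0, 38], "jaw": 8.5},
  {"slide": [29.5, -34.4, -12], "dr": [0, 0, 42.2], "jaw": 8.5},
  {"slide": [29.5, -34.4, -12], "dr": [0, 0, 42.2], "jaw": 8.5},
  {"slide": [29.5, -34.4, -12], "dr": [0, 0, 42.2], "jaw": 8.5},
  {"slide": [29.5, -34.4, -12], "dr": [0, 0, 42.2], "jaw": 8.5},
], force=60)

```text
clock: 1.55
tool_pos: [0.5239, 0.265, 0.184]
tool_rot: [0.562, 0.827, 0.0, -0.0]
contact_force: [-0.1, 0.1, 0.2]
width: 0.0853
```

```bash
python3 - <<'E'
from h import *
c=capture("wrist"); cv2.imwrite("pics/w1.png",c["color"])
print(get_obs()["qpos"].round(3))
# expected caddy top corners
a=np.radians(21.5);x=np.array([np.cos(a),np.sin(a),0]);y=np.array([-np.sin(a),np.cos(a),0])
print(proj(c,[np.array([.524,.264,.062])+sx*.048*x+sy*.024*y for sx,sy in((1,1),(1,-1),(-1,-1),(-1,1))]).round(1))
E
```

```text
[-0.159  0.543 -0.464  1.808  0.308  0.862  1.181]
[[356.8 328.9]
 [282.4 328.8]
 [276.8 179.4]
 [362.2 179.5]]
```

View pics/w1.png

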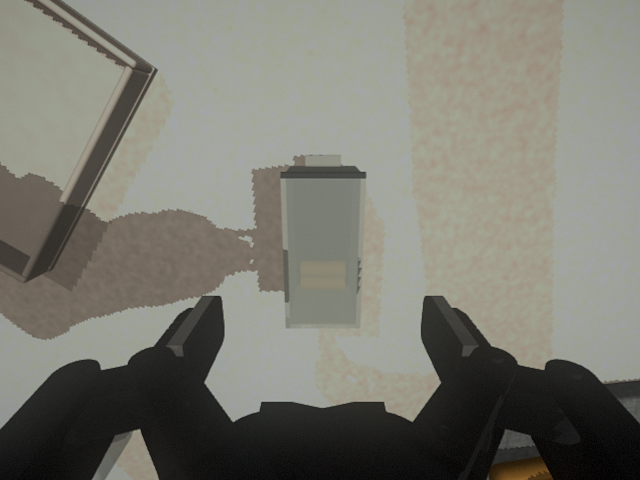

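send_rows([
  {"slide": [-0.1, 0.1, -3], "dr": [0, 0, 0], "jaw": 8.5},
  {"slide": [-0.1, 0.1, -6], "dr": [0, 0, 0], "jaw": 8.5},
  {"slide": [-0.1, 0.1, -8], "dr": [0, 0, 0], "jaw": 8.5},
  {"slide": [-0.1, 0.1, -8.9], "dr": [0, 0, 0], "jaw": 8.5},
  {"slide": [-0.1, 0.1, -8.9], "dr": [0, 0, 0], "jaw": 6},
  {"slide": [-0.1, 0.1, -8.9], "dr": [0, 0, 0], "jaw": 5},
  {"slide": [-0.1, 0.1, -8.9], "dr": [0, 0, 0], "jaw": 4},
  {"slide": [-0.1, 0.1, -8.9], "dr": [0, 0, 0], "jaw": 4},
  {"slide": [-0.1, 0.1, -8.9], "dr": [0, 0, 0], "jaw": 4},
  {"slide": [-0.1, 0.1, -8.9], "dr": [0, 0, 0], "jaw": 4},
], force=60)

```text
clock: 2.85
tool_pos: [0.5242, 0.2656, 0.0961]
tool_rot: [0.563, 0.827, 0.001, 0.001]
contact_force: [-0.8, -0.6, 6.0]
width: 0.0471
```

send_rows([
  {"slide": [0, 0, 2], "dr": [0, 0, 0], "jaw": 4},
  {"slide": [0, 0, 5], "dr": [0, 0, 0], "jaw": 4},
  {"slide": [0, 0, 8], "dr": [0, 0, 0], "jaw": 4},
  {"slide": [0, -2, 11], "dr": [0, 0, -2], "jaw": 4},
  {"slide": [0.5, -7, 11.5], "dr": [0, 0, -6], "jaw": 4},
  {"slide": [1, -12, 11.5], "dr": [0, 0, -10], "jaw": 4},
  {"slide": [1.5, -17, 11.5], "dr": [0, 0, -14], "jaw": 4},
  {"slide": [2, -22, 11.5], "dr": [0, 0, -18], "jaw": 4},
  {"slide": [2.3, -25, 11.5], "dr": [0, 0, -21.5], "jaw": 4},
  {"slide": [2.3, -25.7, 11.5], "dr": [0, 0, -21.5], "jaw": 4},
])

```text
clock: 4.1
tool_pos: [0.5462, 0.0051, 0.2105]
tool_rot: [0.708, 0.706, -0.0, 0.0]
contact_force: [-0.5, 0.8, -2.1]
width: 0.0471
```

```bash
python3 - <<'E'
from h import *
for n in("scene","top"):
    c=capture(n); cv2.imwrite(f"pics/{n}2.png",c["color"])
o=get_obs();print(o["qpos"].round(3),o["tool_pos"],o["tool_rot"],o["width"])
E
```

```text
[ 0.223  0.423 -0.354  1.897  0.189  0.854  1.344] [0.54620665 0.00781633 0.21036808] [ 7.07045990e-01  7.07167562e-01  6.77492619e-05 -5.58158227e-05] 0.04733964823268458
```

View pics/scene2.png

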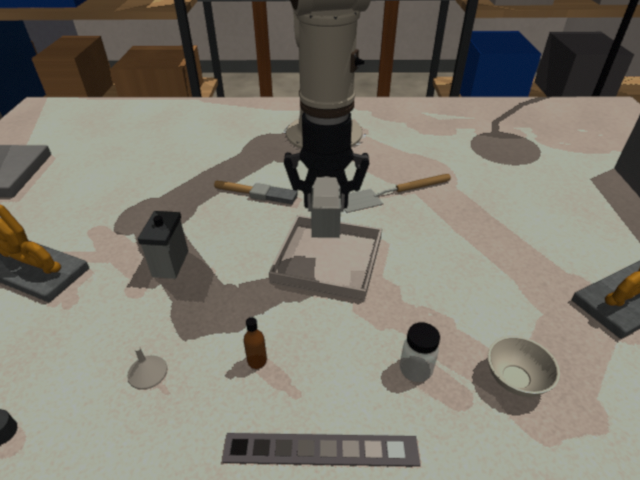

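send_rows([
  {"slide": [-0.2, 0, -1.5], "dr": [0, -1, 0], "jaw": 4},
  {"slide": [-0.4, 0, -3], "dr": [0, -3, 0], "jaw": 4},
  {"slide": [-0.6, 0, -4.5], "dr": [0, -5, 0], "jaw": 4},
  {"slide": [-0.8, 0, -5.5], "dr": [0, -7, 0], "jaw": 4},
  {"slide": [-0.9, 0, -5.5], "dr": [0, -9, 0], "jaw": 4},
  {"slide": [-0.9, 0, -5.5], "dr": [0, -11, 0], "jaw": 4},
  {"slide": [-0.9, 0, -5.5], "dr": [0, -13, 0], "jaw": 4},
  {"slide": [-0.9, 0, -5.5], "dr": [0, -15, 0], "jaw": 4},
  {"slide": [-0.9, 0, -5.5], "dr": [0, -17, 0], "jaw": 4},
  {"slide": [-0.9, 0, -5.5], "dr": [0, -18, 0], "jaw": 4},
])

```text
clock: 5.45
tool_pos: [0.5369, 0.0104, 0.155]
tool_rot: [0.697, 0.7, 0.111, 0.11]
contact_force: [-0.2, 0.4, -2.6]
width: 0.0474
```

```bash
python3 - <<'E'
from h import *
for n in("scene","wrist"):
    c=capture(n); cv2.imwrite(f"pics/{n}3.png",c["color"])
o=get_obs();print(o["qpos"].round(3),o["tool_pos"],o["tool_rot"],o["width"])
c=cv2.imread("pics/scene3.png")[150:320,240:420];cv2.imwrite("pics/s3z.png",cv2.resize(c,None,fx=3.4,fy=3.4))
E
```

```text
[ 0.118  0.383 -0.229  2.168  0.371  0.305  1.154] [0.53695659 0.00963743 0.1549182 ] [0.69734805 0.6995139  0.11060867 0.11023484] 0.04764887557407491
```

View pics/s3z.png

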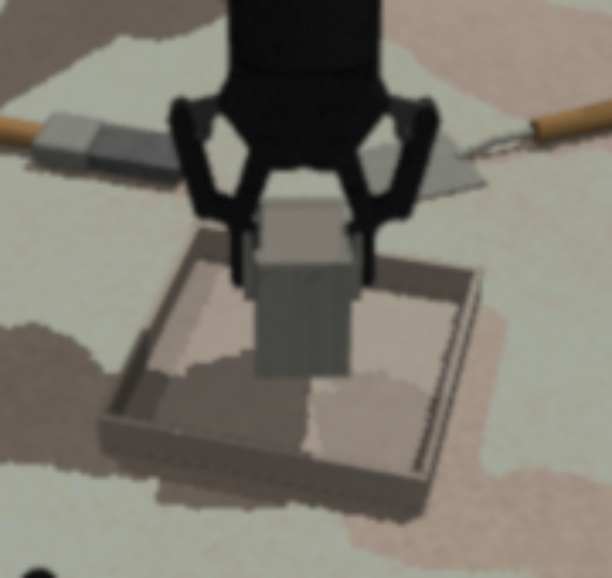

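View pics/wrist3.png

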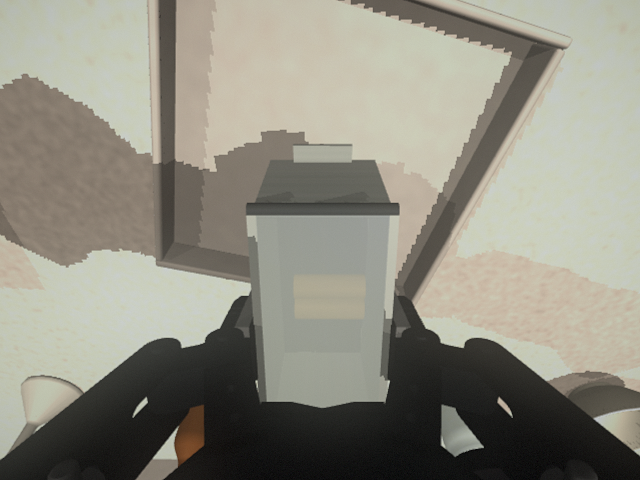

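send_rows([
  {"slide": [0.6, 0, 0.3], "dr": [0, -2, 0], "jaw": 4},
  {"slide": [1.2, 0, 0.6], "dr": [0, -4, 0], "jaw": 4},
  {"slide": [1.8, 0, 0.9], "dr": [0, -6, 0], "jaw": 4},
  {"slide": [2.4, 0, 1.2], "dr": [0, -8, 0], "jaw": 4},
  {"slide": [2.7, 0, 1.5], "dr": [0, -10, 0], "jaw": 4},
  {"slide": [2.7, 0, 1.5], "dr": [0, -10, 0], "jaw": 4},
  {"slide": [2.7, 0, 1.5], "dr": [0, -10, 0], "jaw": 4},
  {"slide": [2.7, 0, 1.5], "dr": [0, -10, 0], "jaw": 4},
])

```text
clock: 6.55
tool_pos: [0.5646, 0.0083, 0.17]
tool_rot: [0.686, 0.686, 0.171, 0.171]
contact_force: [-0.3, 0.3, -1.8]
width: 0.0472
```

```bash
python3 - <<'E'
from h import *
for n in("scene","wrist"):
    c=capture(n); cv2.imwrite(f"pics/{n}4.png",c["color"])
o=get_obs();print(o["qpos"].round(3),o["tool_pos"],o["tool_rot"],o["width"])
E
```

```text
[ 0.264  0.385 -0.395  2.208  1.143  0.195  0.411] [0.56453678 0.00834744 0.16997057] [0.68589094 0.68632578 0.1709838  0.17109962] 0.047308252369215896
```

View pics/wrist4.png

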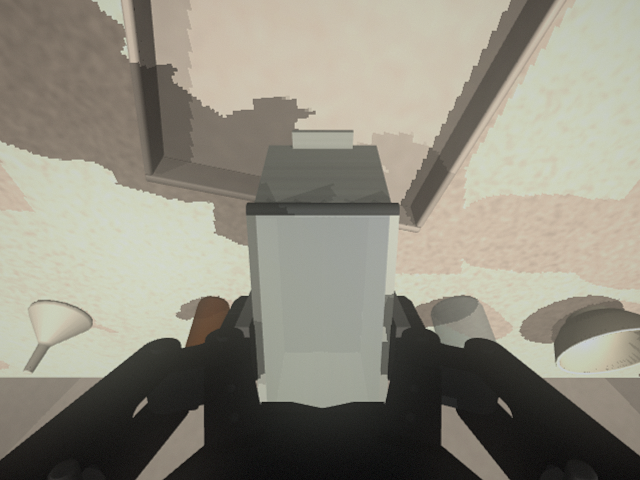

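The pins have left the back of the caddy. Next I'll check whether they are in the tray.

```bash
python3 - <<'E'
from h import *
a=cv2.imread("pics/scene4.png")[200:310,255:395]
t=capture("top")["color"][185:310,255:390]
cv2.imwrite("pics/z4.png",np.hstack([cv2.resize(a,(400,314)),cv2.convertScaleAbs(cv2.resize(t,(339,314)),alpha=1.5)]))
E
```

```text
(no output)
```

View pics/z4.png

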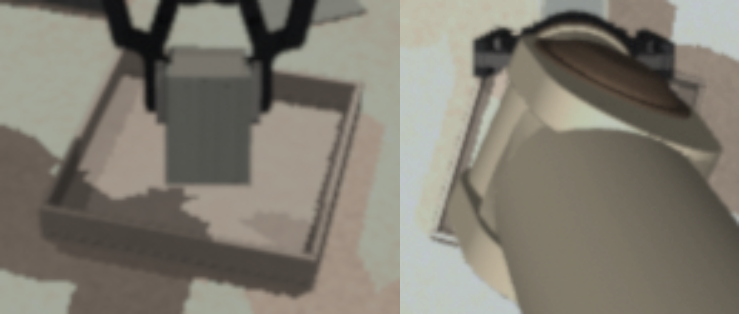

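send_rows([
  {"slide": [0, 0, 0.8], "dr": [0, 0, 0], "jaw": 4},
  {"slide": [0, 0, 1.6], "dr": [0, -1, 0], "jaw": 4},
  {"slide": [0, 0, 2.4], "dr": [0, -2, 0], "jaw": 4},
  {"slide": [0, 0, 3], "dr": [0, -4, 0], "jaw": 4},
  {"slide": [0, 0, 3.5], "dr": [0, -6, 0], "jaw": 4},
  {"slide": [0, 0, 4], "dr": [0, -8, 0], "jaw": 4},
  {"slide": [0, 0, 4], "dr": [0, -9, 0], "jaw": 4},
  {"slide": [0, 0, 4], "dr": [0, -9, 0], "jaw": 4},
  {"slide": [0, 0, 4], "dr": [0, -9, 0], "jaw": 4},
])

```text
clock: 7.82
tool_pos: [0.5644, 0.0081, 0.21]
tool_rot: [0.67, 0.671, 0.224, 0.224]
contact_force: [-0.7, -1.3, -1.3]
width: 0.0473
```

```bash
python3 - <<'E'
from h import *
s=capture("scene")["color"]; w=capture("wrist")["color"]
o=get_obs();print(o["qpos"].round(3),o["tool_pos"],o["tool_rot"],o["width"],o["clock"])
a=s[200:310,255:395]
cv2.imwrite("pics/z5.png",np.hstack([cv2.resize(a,(400,314)),cv2.resize(w,(400,314))]))
E
```

```text
[ 0.43   0.322 -0.578  2.28   1.876  0.224 -0.306] [0.56456526 0.00819845 0.21006308] [0.67043546 0.67068867 0.22436913 0.22439138] 0.04724507713795386 7.925
```

View pics/z5.png

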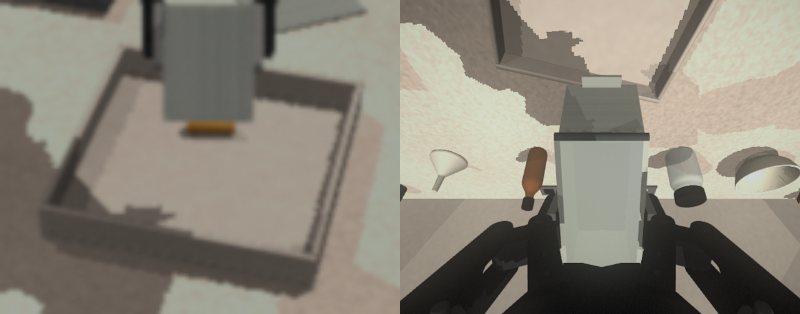

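send_rows([
  {"slide": [0, 0, 1], "dr": [0, 5, 0], "jaw": 4},
  {"slide": [0, 0, 2], "dr": [0, 10, 0], "jaw": 4},
  {"slide": [0, 0, 3], "dr": [0, 15, 0], "jaw": 4},
  {"slide": [0, 0, 4], "dr": [0, 20, 0], "jaw": 4},
  {"slide": [0, 0, 5.5], "dr": [0, 26, 0], "jaw": 4},
  {"slide": [0, 0, 7], "dr": [0, 32, 0], "jaw": 4},
  {"slide": [0, 0, 9], "dr": [0, 37, 0], "jaw": 4},
  {"slide": [0, 0, 11], "dr": [0, 37, 0], "jaw": 4},
  {"slide": [0, 0, 11], "dr": [0, 37, 0], "jaw": 4},
  {"slide": [0, 0, 11], "dr": [0, 37, 0], "jaw": 4},
])

```text
clock: 9.18
tool_pos: [0.5634, 0.0082, 0.3193]
tool_rot: [0.707, 0.708, -0.0, 0.0]
contact_force: [-0.0, 0.5, -2.1]
width: 0.0473
```

```bash
python3 - <<'E'
from h import *
s=capture("scene")["color"]; w=capture("wrist")["color"]
o=get_obs();print(o["qpos"].round(3),o["tool_pos"],o["tool_rot"],o["width"],o["clock"])
a=s[200:310,255:395]
cv2.imwrite("pics/z6.png",np.hstack([cv2.resize(a,(400,314)),cv2.resize(w,(400,314))]))
E
```

```text
[ 0.6    0.419 -0.849  1.746  0.344  1.135  1.217] [0.56337915 0.00806619 0.31910296] [ 7.06769555e-01  7.07443519e-01 -6.79059231e-04  4.66969933e-05] 0.047210689768790094 9.275
```

View pics/z6.png

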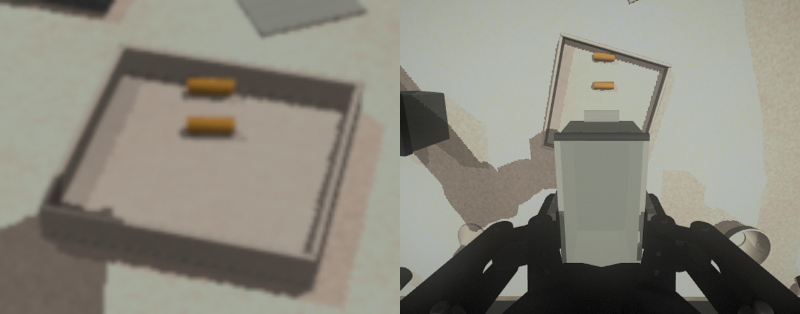

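Both pins lie in the tray and the caddy is empty. I'll return it to its first place.

send_rows([
  {"slide": [-0.5, 4, -1], "dr": [0, 0, 3], "jaw": 4},
  {"slide": [-1, 9, -2.5], "dr": [0, 0, 7], "jaw": 4},
  {"slide": [-2, 14, -4], "dr": [0, 0, 11], "jaw": 4},
  {"slide": [-3, 19, -6], "dr": [0, 0, 15], "jaw": 4},
  {"slide": [-3.5, 23, -9], "dr": [0, 0, 19], "jaw": 4},
  {"slide": [-4, 25.7, -12], "dr": [0, 0, 21.5], "jaw": 4},
  {"slide": [-4, 25.7, -16], "dr": [0, 0, 21.5], "jaw": 4},
  {"slide": [-4, 25.7, -19], "dr": [0, 0, 21.5], "jaw": 4},
  {"slide": [-4, 25.7, -20], "dr": [0, 0, 21.5], "jaw": 4},
  {"slide": [-4, 25.7, -20], "dr": [0, 0, 21.5], "jaw": 4},
])

```text
clock: 10.52
tool_pos: [0.5241, 0.265, 0.1196]
tool_rot: [0.563, 0.827, -0.0, -0.0]
contact_force: [0.3, -0.3, -1.0]
width: 0.0472
```

```bash
python3 - <<'E'
from h import *
s=capture("scene")["color"]; w=capture("wrist")["color"]
o=get_obs();print(o["qpos"].round(3),o["tool_pos"],o["tool_rot"],o["width"],o["clock"])
a=s[130:310,380:560]
cv2.imwrite("pics/z7.png",np.hstack([cv2.resize(a,(400,400)),cv2.resize(w,(400,400))]))
E
```

```text
[ 0.057  0.739 -0.773  1.824  0.671  0.859  0.902] [0.52507589 0.26556385 0.12110545] [5.62644002e-01 8.26698750e-01 8.57055052e-04 4.12113882e-04] 0.0470464641615889 10.625
```

View pics/z7.png

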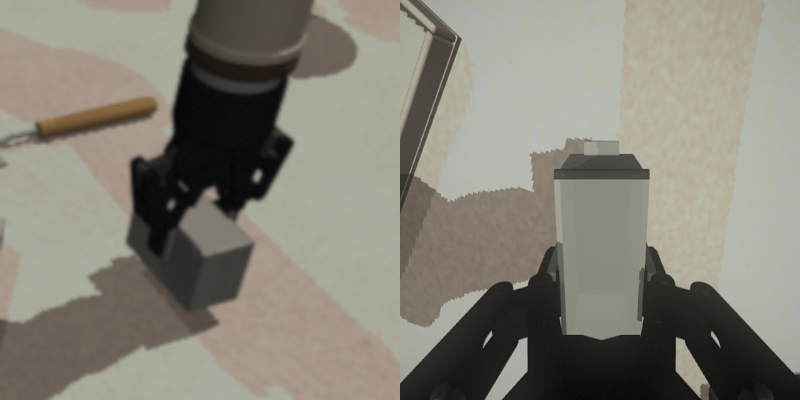

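send_rows([
  {"slide": [0, 0, -0.6], "dr": [0, 0, 0], "jaw": 4},
  {"slide": [0, 0, -1.2], "dr": [0, 0, 0], "jaw": 4},
  {"slide": [0, 0, -1.8], "dr": [0, 0, 0], "jaw": 4},
  {"slide": [0, 0, -2.1], "dr": [0, 0, 0], "jaw": 4},
  {"slide": [0, 0, -2.3], "dr": [0, 0, 0], "jaw": 4},
  {"slide": [0, 0, -2.4], "dr": [0, 0, 0], "jaw": 4},
  {"slide": [0, 0, -2.4], "dr": [0, 0, 0], "jaw": 4},
  {"slide": [0, 0, -2.4], "dr": [0, 0, 0], "jaw": 4},
])

```text
clock: 11.62
tool_pos: [0.5244, 0.2652, 0.0962]
tool_rot: [0.563, 0.827, 0.0, 0.0]
contact_force: [-2.8, -0.2, 2.0]
width: 0.0473
```

Contact now reads +2 N, at the same height as the grasp. I'll open the fingers and go up.

send_rows([
  {"slide": [0, 0, 0], "dr": [0, 0, 0], "jaw": 5.5},
  {"slide": [0, 0, 0], "dr": [0, 0, 0], "jaw": 7},
  {"slide": [0, 0, 0], "dr": [0, 0, 0], "jaw": 8.5},
  {"slide": [0, 0, 0], "dr": [0, 0, 0], "jaw": 8.5},
  {"slide": [0, 0, 0], "dr": [0, 0, 0], "jaw": 8.5},
  {"slide": [0, 0, 1.5], "dr": [0, 0, 0], "jaw": 8.5},
  {"slide": [0, 0, 4], "dr": [0, 0, 0], "jaw": 8.5},
  {"slide": [0, 0, 8], "dr": [0, 0, 0], "jaw": 8.5},
  {"slide": [0, 0, 12], "dr": [0, 0, 0], "jaw": 8.5},
  {"slide": [0, 0, 16], "dr": [0, 0, 0], "jaw": 8.5},
])

```text
clock: 12.88
tool_pos: [0.5242, 0.2654, 0.2583]
tool_rot: [0.562, 0.827, 0.0, 0.0]
contact_force: [0.4, -0.3, -0.2]
width: 0.085
```

send_rows([
  {"slide": [-2, 3, 2], "dr": [0, 0, 0], "jaw": 8.5},
  {"slide": [-5, 8, 3], "dr": [0, 0, 0], "jaw": 8.5},
  {"slide": [-8, 13, 4], "dr": [0, 0, 0], "jaw": 8.5},
  {"slide": [-11, 18, 4], "dr": [0, 0, 0], "jaw": 8.5},
  {"slide": [-13, 21, 4], "dr": [0, 0, 0], "jaw": 8.5},
  {"slide": [-13, 21, 4], "dr": [0, 0, 0], "jaw": 8.5},
  {"slide": [-13, 21, 4], "dr": [0, 0, 0], "jaw": 8.5},
  {"slide": [-13, 21, 4], "dr": [0, 0, 0], "jaw": 8.5},
])

```text
clock: 13.88
tool_pos: [0.396, 0.4737, 0.296]
tool_rot: [0.564, 0.826, -0.0, 0.001]
contact_force: [-0.9, 1.1, 0.2]
width: 0.0853
```

```bash
python3 - <<'E'
from h import *
s=capture("scene"); t=capture("top")
o=get_obs();print(o["tool_pos"],o["contact_force"],o["clock"])
a=s["color"][200:300,260:510]; cv2.imwrite("pics/z8s.png",cv2.resize(a,None,fx=3.1,fy=3.1,interpolation=cv2.INTER_CUBIC))
b=t["color"][180:310,150:400]; cv2.imwrite("pics/z8t.png",cv2.convertScaleAbs(cv2.resize(b,None,fx=3.1,fy=3.1,interpolation=cv2.INTER_CUBIC),alpha=1.6))
# pins
h=cv2.cvtColor(t["color"],cv2.COLOR_BGR2HSV); m=cv2.inRange(h,(8,130,40),(28,255,255)); m[:, :255]=0;m[:,390:]=0;m[:185]=0;m[310:]=0
cs,_=cv2.findContours(m,0,2)
for c in cs:
    if cv2.contourArea(c)>8:
        x,y=cv2.minAreaRect(c)[0]; print((x,y),ray(t,(x,y),.011).round(4))
E
```

```text
[0.39576807 0.47388206 0.2958814 ] [ 0.20481986  0.22248526 -0.26951751] 13.975
(320.9306945800781, 286.6930847167969) [0.4469 0.0124 0.011 ]
(321.5152282714844, 265.2867736816406) [0.4902 0.0118 0.011 ]
```

View pics/z8s.png

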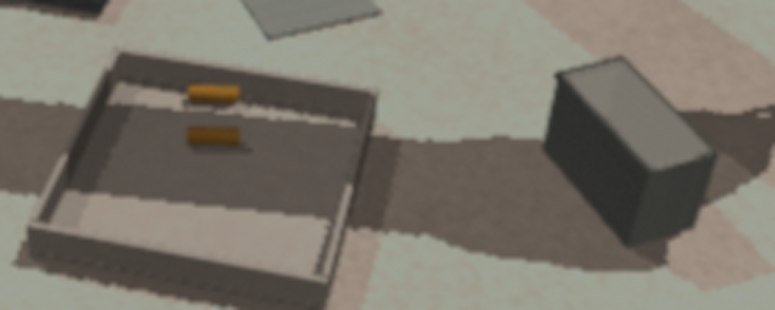

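View pics/z8t.png

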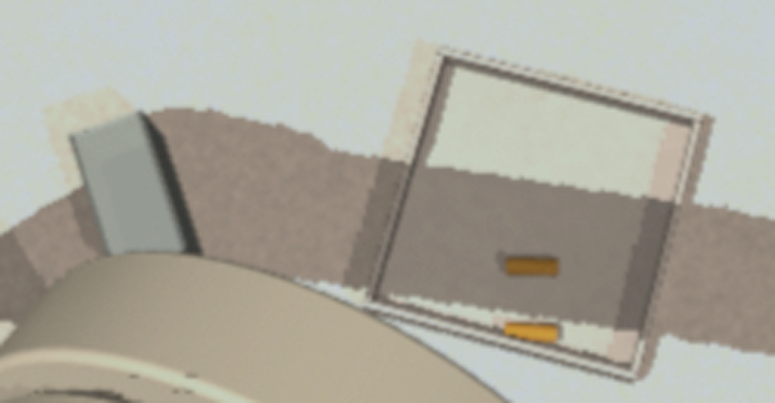

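```bash
python3 -c "
from plant import *
print(job_done())"
```

```text
the job is handed in; nothing more can be done
None
```

I gripped the caddy from above and tipped it flap-end down over the tray, to about 37 degrees at most. Both pins rolled out, and I then stood the caddy back on its original spot on the bench and moved the arm clear. The job is handed in at about 14 s, well inside the 58 s limit.

- **Pins:** In the last pictures both pins lie in the tray, at about (0.447, 0.012) and (0.490, 0.012) m. The first is close to the wall nearest the robot but inside the outline. Neither had moved between the last two scene views, about 5 s apart.
- **Caddy:** It looks empty, upright and on bare bench. I released it at the height where I had gripped it, with contact reading 2 N. I did not measure its final tilt.
- **Tray:** It looks unmoved in the pictures, and nothing touched it except the falling pins. I did not re-measure its position.
- **Arm:** It touches nothing. Partway through, joint 6 came almost to its lower limit (0.195 against 0.19 rad). I tipped the last few degrees 4 cm higher than planned because of that.

No check failed or disagreed.

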